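# Clamp the calibration rod, then hold the gauge's recessed calibration button down

### The arm

A 6-joint arm with a two-finger parallel gripper is mounted at the origin on the work surface. World frame = base frame: x ahead of the robot, y to its left, z up, the work surface at z = 0. Lengths are in m, angles in degrees, forces in N, time in s.
With the tool pointing down it reaches from about 0.25 to 0.725 m from the base axis. Payload 4 kg.
Tool frame: the origin (TCP) lies on the centre line of the jaws, within the pads' length; the fingertips stand 17 mm ahead of it and the grasp point (between the pads) lies 2 mm behind it; z points along the fingers, y is the line along which they close (so a half turn about z gives the same grasp; the last joint's range is limited). The gripper opens to 85 mm and grips with 20 to 120 N. Pads are 22 mm wide; open, the fingers measure 114 mm over their backs; the gripper's body (76 mm by 85 mm) begins 54 mm behind the grasp point. The pads swing forward as they close: fully open they stand 13 mm farther back than shut.
Start: joints at [71.219, 13.785, 0.286, 76.501, 0, 90], TCP at [0.161, 0.473, 0.248] pointing down, gripper open.
Joint ranges: [-155.79, 155.79], [-60.16, 107.12], [-62.33, 73.08], [-114, 123.19], [-81.49, 82.49], [-180, 180]. Speed limits (degrees/s): [159.86, 159.86, 180, 180, 180, 180].

### API

Orientations are given as a 3x3 rotation matrix whose columns are the frame's x, y, z axes.
In Python, from station import ctrl gives the robot as it stands.
- The arm moves only by the shell command python3 inch.py 'ROWS' [FORCE]. ROWS is a JSON object whose key "deltas" holds a list of rows, 1 to 8 of them, each of 7 numbers: dx, dy, dz in parts of the range, where 1.0 means 400 mm, then a rotation vector rx, ry, rz in normalised numbers (1 is 180 degrees), then the finger opening in m; each row shifts and turns the commanded pose from where the row before left it, along the tool's axes as they then stand; what a row does not reach is not made up. A row lasts 1/12 s, in which the tool goes at most 0.0417 m and 7.16 degrees, less where a joint would pass 70% of its speed; a pose out of reach is approached as far as the arm can. The fingers move at their own pace and stop on an object; FORCE is the grip in N (left out, the last holds). Time passes only in rows, so rows that do not move let the fingers close. It prints the time, the measured TCP pose, the force, the opening and the grip force at its end. Shift and turn numbers lie between -1 and 1, and a call with a number outside is refused. Input that does not fit is refused with a message, and nothing moves.
- ctrl.get_obs(): the state, without advancing time (a new reading comes with each control period).
- ctrl.grab_frame(name): name is "scene" or "top"; returns the picture (400x640x3 uint8, red, green, blue); there is no depth.
- ctrl.camera_info(name): a dict with "K" (3x3 intrinsics, pixels), "k1" (the pictures are not rectified: a ray, as slopes to the right and down, at radius r is drawn at 1 + k1 r^2 times it, then the intrinsics apply), "eye" and "rotation" of the camera in the world. Camera axes: x right, y down, z forward; pixel columns grow to the right and rows downward; lengths in m; the calibration is good to about 2 mm. A picture is of the moment at which its call begins. camera_info takes no time and is no camera call.
- ctrl.hand_in(): hands the job in; it is judged then, once.
The state is a dict: "t": time; "joint_positions": joint angles; "qd": joint speeds; "joint_efforts": joint torques, N m; "eef_pos": TCP position; "tool_rot": TCP orientation; "force": force on the tool from outside, world axes, zero at the start; "wrist_torque": the same for the moment, N m; "grip_width": finger opening in m; "grasp_force": force on a finger pad.
Only numpy, scipy, OpenCV 4.12 (cv2) and the standard library are available. Lean on these libraries where they do the work, as an engineer would, in place of code of your own. Each camera call takes 0.05 s, during which the arm holds its last target. There are 200 camera calls.

### The job

First clamp the calibration rod: turn the brass hex nut on the blue clamp clockwise by hand until it is tight, its red line meeting the green mark. Then take the blue square-handled stylus from the wooden tool stand, put it down through the yellow-framed hole of the grey gauge and press the recessed calibration button fully down; the program finishes while still gripping the stylus upright and holding the button down. Do not press the button in the blue-framed hole, and leave the other tools and things on the bench where they are.

Things in the scene. Friction and masses are not known exactly. Their poses are not given: they have to be found in the camera images.
- gauge: Grey angle-gauge housing fixed to the bench, 150 (x) x 130 (y) x 70 high, dark display on its +x half of the flat top. Origin: centre of its underside; z up. Two round holes, 14 mm across, pass through its 8 mm thick top cover, 64 mm apart; under each is a recessed round push button. The gauge's place and yaw vary.
- cal_hole (a point): Centre of the yellow-framed hole, at the level of the cover's top (70 mm above the bench); in the gauge's frame at x -35, y +32 mm. Below it the red calibration button, 15 mm across, has its top face 25 mm under the cover's top when not pressed.
- erase_hole (a point): Centre of the blue-framed hole, at the cover's top; in the gauge's frame at x -35, y -32 mm. Its white button is likewise 25 mm deep. Leave it alone.
- cal_button (a joint): Travel of the calibration button in m: 0 up, 0.006 fully down. Springs back; about 2 N to start moving, 5.7 N fully down.
- erase_button (a joint): Travel of the other button in m: 0 up, 0.006 down; same spring.
- clamp: Blue block clamp fixed to the bench: steel base 120 (x) x 110 (y), dark strap 100 x 70 with top at 79 mm, a 9 mm steel calibration rod through it along y, 150 long, at x +28, 60 mm up. Origin: centre of the underside; place and yaw vary. On the strap a white washer 66 across, top at 83 mm, has a green mark at -1.40 rad from the clamp's x axis (nearly its -y).
- nut_grip (a point): Point to grip on the vertical axis of the captive brass hex nut, 103 mm above the bench. The nut is 30 across flats, from 83 to 111 mm above the bench; a 10 mm stud stands 11 mm out of its top. This frame turns with the nut: z up, x points at the flat with the red line; flat faces look along x and at every 60 degrees from it.
- clamp_nut (a joint): Angle of the nut in rad, growing clockwise seen from above. It starts between 0 and 0.5 (loose); tight against its stop at 1.40, where the red line meets the green mark. It stays where it is left, does not rise or sink, and takes about 0.12 N m to turn.
- stand: Fixed wooden tool stand, 180 (x) x 60 (y) x 75 high, three holes of 11 mm in its 10 mm thick top board at x -56, 0 and +56 mm, y 0. Origin: centre of the underside. Each hole holds one tool standing upright; which tool is where varies, and so do the stand's place and yaw.
- stylus: Stylus, 126 mm long, 50 g: a steel pin 6 mm thick and 66 mm long under a blue handle 16 x 16 mm square and 60 mm long. It stands upright, the pin in a stand hole and the handle's underside on the board (75 mm up). Origin: the pin's lower end; z runs up along the stylus, x and y square to the handle's faces.
- stylus_tip (a point): Lower end of the stylus's pin (same point as stylus).
- stylus_grip (a point): Point to grip on the stylus's axis, in the handle, 98 mm above the pin's lower end (28 mm below the handle's top). Same axes as the stylus.
- pick: Pick in the stand: orange waisted round handle 24 mm thick, 60 mm long above the board; 9 mm pin. Origin: lower end of the pin, 30 mm above the bench. Leave it.
- driver: Driver in the stand: black round handle 28 mm thick, 53 mm long above the board; 9 mm shank. Origin: lower end of the shank, 30 mm above the bench. Leave it.
- tape: Roll of white tape lying flat, 90 mm across, 24 mm high. Origin: centre of the underside. Leave it.
- solvent: Blue bottle with a red cap, 60 mm across, 150 mm high. Origin: centre of the underside. Leave it.
- dish: White bowl 110 mm across, 35 mm high, with a golf ball in it. Origin: centre of the underside. Leave it.
- iron_head: Loose steel golf iron head standing on its sole, about 80 mm long (x), 24 mm wide, 95 mm high at its socket. Origin: on the sole under the heel. Leave it.
- mallet: Hammer lying on the bench. Origin: underside of the hammer. Leave it.

How it is judged:
By the outcome, as a careful person would: the job done as asked, in the order asked, and still so for the second after the job is handed in, while the arm keeps its last pose, push and grip.
It also fails if it takes over 58 s, if anything falls off the work surface, if the arm or the gripper's body presses on something with over 40 N, if the wrist force passes 120 N, or if a joint passes its speed limit or range.

## Working session

There is one attempt and no reset: what is moved stays moved. The work goes in short steps, Python scripts to look and compute and a shell command to move; the robot and the scene stay as the last step left them, time stands still between calls to the robot, and variables do not carry over. Pictures are saved under pics/ and viewed, at most 10 in all, crops included, and the job is handed in when it is done.

```bash
ls; mkdir -p pics; python3 - <<'E'
from station import ctrl
import cv2,numpy as np
for n in("scene","top"):
    i=ctrl.camera_info(n);print(n,{k:np.round(v,4).tolist() for k,v in i.items() if not isinstance(v,str)})
    cv2.imwrite(f"pics/{n}0.png",ctrl.grab_frame(n)[:,:,::-1])
o=ctrl.get_obs();print(o)
E
```

```text
inch.py
pics
station.py
scene {'K': [[422.8274, 0.0, 315.8135], [0.0, 422.8274, 208.6907], [0.0, 0.0, 1.0]], 'k1': -0.0947, 'eye': [1.2297, -0.0969, 0.923], 'rotation': [[0.1364, 0.7161, -0.6846], [0.9906, -0.0941, 0.099], [0.0064, -0.6916, -0.7222]]}
top {'K': [[512.9166, 0.0, 325.3729], [0.0, 512.9166, 199.2713], [0.0, 0.0, 1.0]], 'k1': -0.006, 'eye': [0.1427, -0.0099, 1.8417], 'rotation': [[-0.0055, -0.9839, 0.1784], [-0.9999, 0.0076, 0.0108], [-0.012, -0.1783, -0.9839]]}
{'t': 0.1, 'joint_positions': array([ 7.12178936e+01,  1.38287940e+01,  2.20216097e-01,  7.65004902e+01,
       -1.50367493e-03,  9.00002003e+01]), 'qd': array([ 0.09224205,  0.02260264,  0.10172467, -0.07707447,  0.01255083,
       -0.00426311]), 'joint_efforts': array([ 8.07466085e-05, -3.73137724e+01,  2.53009951e+01,  1.08961249e-02,
       -3.44712487e-05,  8.64002885e-06]), 'eef_pos': array([0.1608198 , 0.47286576, 0.24748588]), 'tool_rot': array([[-9.46748748e-01,  3.21972765e-01, -5.88054473e-04],
       [ 3.21973301e-01,  9.46747017e-01, -1.81067955e-03],
       [-2.62506846e-05, -1.90359644e-03, -9.99998188e-01]]), 'force': array([-0.93425314,  0.98692351, -1.22559821]), 'wrist_torque': array([-0.03219798,  0.0129967 , -0.02020506]), 'grasp_force': 0.0, 'grip_width': 0.08540726348969813}
```

View pics/top0.png

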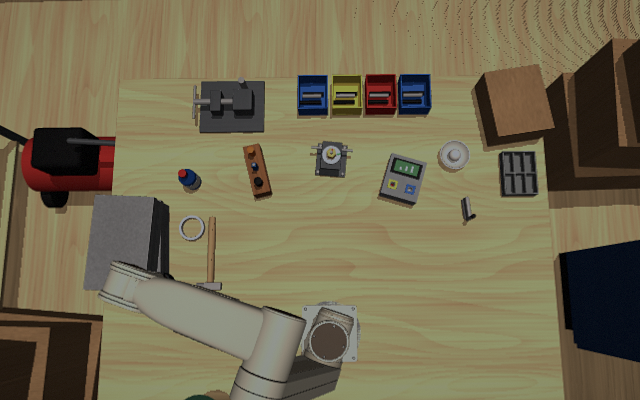

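View pics/scene0.png

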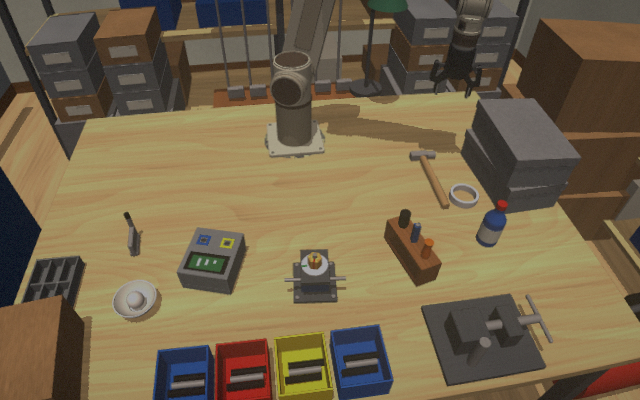

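The top view shows the stand near (257,171) with the stylus in its middle hole, the clamp nut near (331,155), the gauge near (403,180) and its yellow frame at (392,184). In the scene view the nut is at (315,258), the stylus at (416,232) and the yellow frame at (228,243).

```bash
cat > h.py <<'E'
import numpy as np,cv2
from station import ctrl
def ray(n,uv):
    i=ctrl.camera_info(n);K=np.array(i["K"],float)
    d=np.array([i["k1"],0,0,0],float)
    p=cv2.undistortPoints(np.array([[uv]],float),K,d)[0,0]
    return np.array(i["eye"],float),np.array(i["rotation"],float)@[p[0],p[1],1]
def plane(n,uv,z):
    e,d=ray(n,uv);return e+d*(z-e[2])/d[2]
def proj(n,P):
    i=ctrl.camera_info(n);R=np.array(i["rotation"]);t=-R.T@np.array(i["eye"])
    return cv2.projectPoints(np.array([P],float),cv2.Rodrigues(R.T)[0],t,np.array(i["K"],float),np.array([i["k1"],0,0,0],float))[0][0,0]
def tri(uva,uvb):
    (a,u),(b,v)=ray("top",uva),ray("scene",uvb)
    s=np.linalg.lstsq(np.c_[u,-v],b-a,rcond=None)[0]
    P,Q=a+s[0]*u,b+s[1]*v
    return (P+Q)/2,np.linalg.norm(P-Q)
E
python3 - <<'E'
import cv2,numpy as np
t=cv2.imread("pics/top0.png");s=cv2.imread("pics/scene0.png")
def c(im,x,y,w=44,h=50): return cv2.resize(im[y-h//2:y+h//2,x-w//2:x+w//2],(264,300),interpolation=cv2.INTER_CUBIC)
m=np.vstack([np.hstack([c(t,331,157),c(t,257,171),c(t,400,180)]),np.hstack([c(s,315,265),c(s,416,235),c(s,220,248)])])
m=np.clip(m*1.5,0,255).astype(np.uint8)
cv2.imwrite("pics/m.png",m)
E
```

```text
(no output)
```

View pics/m.png

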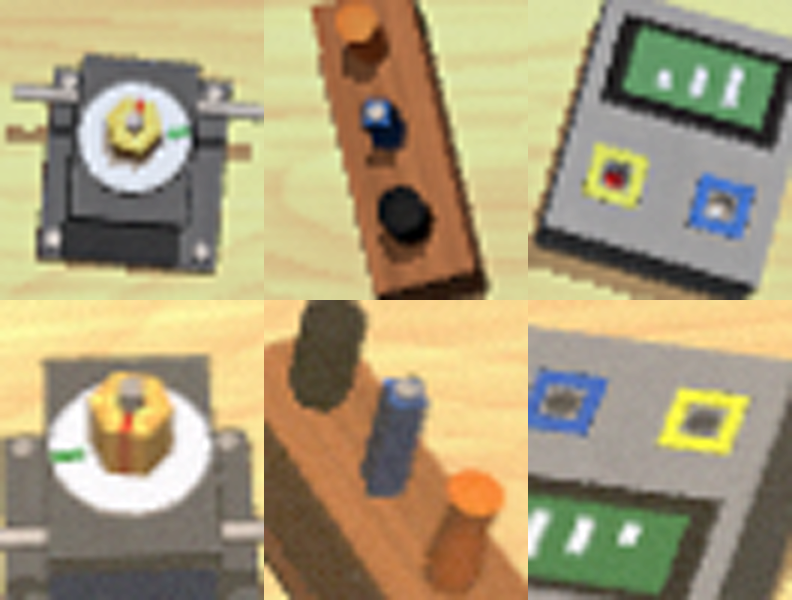

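```bash
cat > meas.py <<'E'
from h import *
from scipy.optimize import least_squares
def mask(im,roi,f):
    x0,y0,x1,y1=roi; hsv=cv2.cvtColor(im,cv2.COLOR_BGR2HSV).astype(int)
    m=np.zeros(im.shape[:2],np.uint8); m[y0:y1,x0:x1]=f(*np.moveaxis(hsv,2,0))[y0:y1,x0:x1]; return m*255
def big(m):
    c=cv2.findContours(m,cv2.RETR_EXTERNAL,cv2.CHAIN_APPROX_NONE)[0]
    return max(c,key=cv2.contourArea)[:,0,:]
def cen(m):
    y,x=np.nonzero(m);return (x.mean(),y.mean()),len(x)
white=lambda h,s,v:(s<45)&(v>110)
yel=lambda h,s,v:(h>22)&(h<36)&(s>150)&(v>80)
blu=lambda h,s,v:(h>100)&(h<125)&(s>110)&(v>60)
org=lambda h,s,v:(h>4)&(h<16)&(s>190)&(v>100)
red=lambda h,s,v:((h<6)|(h>172))&(s>140)&(v>70)
grn=lambda h,s,v:(h>45)&(h<85)&(s>90)
E
cat > m1.py <<'E'
from meas import *
I={"top":cv2.imread("pics/top0.png"),"scene":cv2.imread("pics/scene0.png")}
R={"top":dict(clamp=(318,142,345,172),gaugeL=(380,170,420,205),st=(245,145,268,200)),
   "scene":dict(clamp=(298,242,333,285),gaugeL=(190,225,245,262),st=(400,205,440,265))}
for n in I:
    im=I[n];r=R[n]
    P=np.array([plane(n,p,.083)[:2] for p in cv2.convexHull(big(mask(im,r["clamp"],white)))[:,0].astype(float)])
    s=least_squares(lambda q:np.hypot(*(P-q[:2]).T)-q[2],[*P.mean(0),.033],loss="soft_l1",f_scale=.001)
    a=s.x[:2];print(n,"washer",np.round(s.x,4),len(P))
    for k,f,z in(("red",red,.108),("grn",grn,.083)):
        m=mask(im,r["clamp"],f)
        if m.any():
            c,k2=cen(m);p=plane(n,c,z)[:2];d=p-a;print(n,k,np.round(c,1),k2,np.round(p,4),"r",np.round(np.hypot(*d),4),"ang",np.round(np.degrees(np.arctan2(d[1],d[0])),1))
    for k,f in(("yel",yel),("blu",blu)):
        b=big(mask(im,r["gaugeL"],f)).astype(float)
        Q=np.array([plane(n,p,.07)[:2] for p in b],np.float32)
        rc=cv2.minAreaRect(Q*1000);print(n,k,np.round(rc[0],1),np.round(rc[1],1),round(rc[2],1))
    m=mask(im,r["st"],org)
    print(n,"orange",cv2.boundingRect(m))
E
python3 m1.py
python3 - <<'E'
import cv2
t=cv2.imread("pics/top0.png");s=cv2.imread("pics/scene0.png")
for im,r in((t,(250,160,264,174)),(s,(410,216,424,226))):
    for y in range(r[1],r[3]): print(y,' '.join('%02x%02x%02x'%tuple(int(q) for q in im[y,x][::-1]) for x in range(r[0],r[2])))
E
```

```text
top washer [ 0.6229 -0.0112  0.0324] 16
top red [332. 149.] 1 [ 0.6355 -0.015 ] r 0.0132 ang -16.6
top grn [337.5 154. ] 2 [ 0.6242 -0.0344] r 0.0232 ang -86.8
top yel [ 527.5 -239.9] [0. 0.] 0.0
top blu [ 498.6 -286.9] [31.4 31.4] 74.3
top orange (0, 0, 0, 0)
scene washer [ 0.6186 -0.0111  0.0332] 15
scene red [314.  259.5] 2 [ 0.6237 -0.0125] r 0.0052 ang -15.3
scene grn [303.5 265.8] 4 [ 0.6206 -0.0379] r 0.0268 ang -85.9
scene yel [ 512.  -226.6] [30.4 31.3] 76.0
scene blu [ 493.8 -287.4] [29.9 31. ] 70.9
scene orange (425, 239, 8, 15)
160 6b452b 70472e 724a2e 6a442b 6d442a 784c30 734b30 6c452b 72482e 784c30 744a2f 744a30 6d442b 3c2619
161 69432b 6e462d 6d482f 664028 684128 71482d 754b2e 6d452c 6f472e 774d30 734b2f 754a31 6f472e 4d2d1d
162 684229 65422c 504044 4e3e3d 4e3f3f 503938 71482d 71482d 6e452b 754b2f 754a2f 764c30 70462c 4b2d1c
163 664129 463430 384869 5e6574 5c6474 203961 3b281f 6d452b 70472e 744a2f 774d31 764d31 774d32 5a3722
164 663f27 3a3435 696a6d 8a837d 837d79 2e4362 0a0d15 3f2e25 72472c 734a30 784c31 754c30 7a4e32 6b432b
165 68412a 3b363e 4a5363 7b7673 625f64 1c355
[... 1193 characters left out ...]
9c69 a69c67 a89e68 a79c68 a69c68 a79c68 a59a66 a59c67 a69b68 a79b69 a89d67 a89b69 a79b67
220 8b6340 9a8255 a99a66 a69664 a99a67 a59664 a69663 a79763 a59664 a79664 a79563 a79564 a69362 a69462
221 845636 8c663e a79363 a79563 a79461 a99564 a89363 a69261 a89363 a79263 a5905f a79362 a69261 a79262
222 815534 875e3a 9a7b51 a68f5f a68e60 a78f60 a79263 a08b5f 85764e 928156 aa9766 a79662 a69663 a89867
223 7c5434 825430 89603b 90755d 5a6583 575c6f 716d6a 80776c 686567 5e5f61 877b5e a5925f a69161 a89261
224 764d2f 7b5333 7b5234 694d3c 383f53 515569 817870 857b71 7d756c 746f6c 776e62 a58e5e a68f5f a99161
225 74492d 764f2f 744e2f 4e3c2d 353641 484f64 6a625f 7e776c 7f766d 6a6666 6d6461 a68b5d a58a5d a5895c
```

```bash
python3 - <<'E'
from h import *
for n in("top","scene"):
    a=np.mean([ctrl.grab_frame(n).astype(float) for _ in range(6)],0)[:,:,::-1]; np.save(f"{n}.npy",a)
t,s=np.load("top.npy"),np.load("scene.npy")
def c(im,x,y,w,h,k): 
    q=cv2.resize(im[y:y+h,x:x+w],(w*k,h*k),interpolation=cv2.INTER_CUBIC);return np.clip(q*2,0,255).astype(np.uint8)
m=np.hstack([c(t,246,157,18,25,22),c(s,405,218,18,25,22)])
cv2.imwrite("pics/st.png",m)
print(tri((253.1,164.4),(417.4,224.9)))
E
```

```text
(array([0.5746319 , 0.25511727, 0.13831373]), np.float64(0.001138096878431443))
```

View pics/st.png

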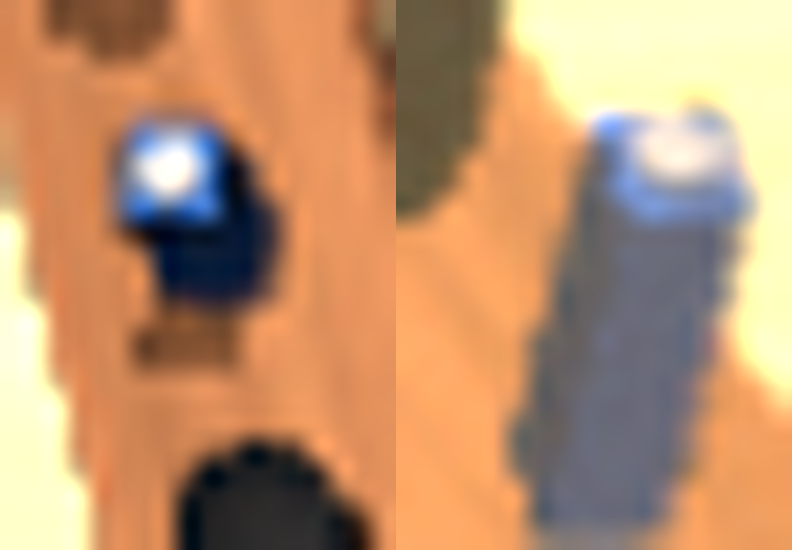

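The stylus's top face is centred at about (253.3,164.3) in top and (417.1,224.8) in scene. Its sides look roughly aligned with the top image axes, so the yaw is near 0 and not along the stand.

```bash
python3 - <<'E'
from meas import *
I={n:np.clip(np.load(n+".npy"),0,255).astype(np.uint8) for n in("top","scene")}
print("stylus top tri",tri((253.34,164.34),(417.05,224.8)))
print("plane.135 top",plane("top",(253.34,164.34),.135),"scene",plane("scene",(417.05,224.8),.135))
f=lambda x,y:((x-396+.5)/22-.5+405,(y+.5)/22-.5+218)
A,B,C=[plane("scene",f(*p),.135)[:2] for p in((625,215),(745,198),(592,125))]
for d in(B-A,C-A):print("edge",np.round(d*1000,1),np.degrees(np.arctan2(d[1],d[0])))
f=lambda x,y:((x+.5)/22-.5+246,(y+.5)/22-.5+157)
A,B,C=[plane("top",f(*p),.135)[:2] for p in((122,218),(225,218),(122,122))]
for d in(B-A,C-A):print("edge",np.round(d*1000,1),np.degrees(np.arctan2(d[1],d[0])))
yl=lambda h,s,v:(h>20)&(h<38)&(s>120)&(v>60)
for n,roi in(("top",(384,172,400,196)),("scene",(215,232,245,256))):
    b=big(mask(I[n],roi,yl)).astype(float)
    Q=np.array([plane(n,p,.07)[:2] for p in b],np.float32);rc=cv2.minAreaRect(Q*1000)
    print(n,"yel",np.round(rc[0],1),np.round(rc[1],1),rc[2], "px",b.mean(0))
# red/green weighted on averaged images
for n,roi,a in(("top",(318,142,345,172),(.6229,-.0112)),("scene",(298,242,333,285),(.6186,-.0111))):
    im=np.load(n+".npy");x0,y0,x1,y1=roi;q=im[y0:y1,x0:x1];b,g,r=np.moveaxis(q,2,0)
    yy,xx=np.mgrid[y0:y1,x0:x1]
    for k,w in(("grn",g-np.maximum(r,b)),("red",r-np.maximum(g,b)*1.6)):
        w=np.clip(w-8,0,None)
        if k=="red": w[r<60]=0
        c=((xx*w).sum()/w.sum(),(yy*w).sum()/w.sum())
        for z in((.083,) if k=="grn" else(.111,.1)):
            d=plane(n,c,z)[:2]-a;print(n,k,z,np.round(c,2),round(w.sum()),"r",round(np.hypot(*d),4),round(np.degrees(np.arctan2(d[1],d[0])),1))
E
```

```text
stylus top tri (array([0.57467265, 0.25414884, 0.13888499]), np.float64(0.0012616391875954862))
plane.135 top [0.57585181 0.255369   0.135     ] scene [0.57137844 0.25522984 0.135     ]
edge [-0.6 14.4] 92.55492226482774
edge [-13.8   0.3] 178.84819276672727
edge [ -0.1 -16.1] -90.49497489050934
edge [15.4  0.3] 1.1716724994901606
top yel [ 517.7 -226. ] [30.3 29.8] 72.92313385009766 px [392.1 183.6]
scene yel [ 512.3 -226.4] [31.1 32.4] 73.91659545898438 px [226.92105263 242.65789474]
top grn 0.083 [338.26 153.67] 156 r 0.026 -84.7
top red 0.111 [332.   149.08] 50 r 0.0121 -18.1
top red 0.1 [332.   149.08] 50 r 0.0151 -14.5
scene grn 0.083 [303.74 265.48] 345 r 0.0261 -87.3
scene red 0.111 [313.74 260.53] 177 r 0.0107 -15.0
scene red 0.1 [313.74 260.53] 177 r 0.0027 -37.3
```

Units first: shifts go in shares of 400 mm and turns go in shares of 180 degrees. So -0.035 m / 0.4 = -0.0875, -0.0183 m / 0.4 = -0.0458.

```bash
python3 inch.py '{"deltas":[[-0.0875, -0.0458, 0, 0, 0, 0, 0.06], [-0.0875, -0.0458, 0, 0, 0, 0, 0.06], [-0.0875, -0.0458, 0, 0, 0, 0, 0.06], [-0.0875, -0.0458, 0, 0, 0, 0, 0.06], [-0.0875, -0.0458, 0, 0, 0, 0, 0.06], [-0.0875, -0.0458, 0, 0, 0, 0, 0.06], [-0.0875, -0.0458, 0, 0, 0, 0, 0.06], [-0.0875, -0.0458, 0, 0, 0, 0, 0.06]]}' 40; python3 inch.py '{"deltas":[[-0.0875, -0.0458, 0, 0, 0, 0, 0.06], [-0.0875, -0.0458, 0, 0, 0, 0, 0.06], [-0.0875, -0.0458, 0, 0, 0, 0, 0.06], [-0.0875, -0.0458, 0, 0, 0, 0, 0.06], [-0.0875, -0.0458, 0, 0, 0, 0, 0.06], [-0.0875, -0.0458, 0, 0, 0, 0, 0.06], [-0.0875, -0.0458, 0, 0, 0, 0, 0.06], [-0.075, -0.0458, 0, 0, 0, 0, 0.06]]}'
cat > go.py <<'E'
# usage: go.py x y z [yaw of tool y] : shift in tool axes and turn about tool z
import sys
from h import *
o=ctrl.get_obs();R=np.array(o["tool_rot"]);p=np.array(o["eef_pos"])
t=[float(v) for v in sys.argv[1:]]
yaw=np.degrees(np.arctan2(R[1,1],R[0,1]))
print("t",round(o["t"],2),"p",np.round(p,4),"yaw",round(yaw,1),"tool shift",np.round(R.T@(np.array(t[:3])-p),4),"tilt",np.round(R[:2,2],3),"j6",round(o["joint_positions"][5],1),"F",np.round(o["force"],1),"T",np.round(o["wrist_torque"],2),"w",round(o["grip_width"],4),"g",round(o["grasp_force"],1))
if len(t)>3: print("rz",round((yaw-t[3]+90)%180-90,1))
E
python3 go.py .6207 -.0111 .18 104
```

```text
t: 1.37
eef_pos: [0.38, 0.2431, 0.2486]
tool_rot: [[-0.947, 0.322, 0.001], [0.322, 0.947, 0.001], [-0.001, 0.001, -1.0]]
force: [0.9, 0.0, -0.4]
grip_width: 0.0599
grasp_force: 0.0
t: 2.03
eef_pos: [0.5938, 0.0154, 0.2482]
tool_rot: [[-0.946, 0.323, 0.001], [0.323, 0.946, -0.0], [-0.001, 0.0, -1.0]]
force: [0.1, 0.8, -0.5]
grip_width: 0.0601
grasp_force: 0.0
t 2.03 p [0.5938 0.0154 0.2482] yaw 71.2 tool shift [-0.034  -0.0164  0.0682] tilt [ 0.001 -0.   ] j6 20.3 F [ 0.1  0.8 -0.5] T [ 0.06 -0.   -0.  ] w 0.0601 g 0.0
rz -32.8
```

In the tool's units: -0.034 m / 0.4 = -0.085, -0.0166 m / 0.4 = -0.0415, -6.6 degrees / 180 = -0.0367.

```bash
python3 inch.py '{"deltas":[[-0.085, -0.0415, 0, 0, 0, 0, 0.06], [0, 0, 0.0325, 0, 0, -0.0367, 0.06], [0, 0, 0.0325, 0, 0, -0.0367, 0.06], [0, 0, 0.0325, 0, 0, -0.0367, 0.06], [0, 0, 0.0325, 0, 0, -0.0367, 0.06], [0, 0, 0.03, 0, 0, -0.0367, 0.06], [0, 0, 0, 0, 0, 0, 0.06], [0, 0, 0, 0, 0, 0, 0.06]]}'; python3 go.py .6207 -.0111 .104 104
python3 - <<'E'
from h import *
ims=[]
for n,(x,y,w,h) in(("top",(306,130,50,50)),("scene",(280,210,70,75))):
    a=ctrl.grab_frame(n)[:,:,::-1];cv2.imwrite(f"pics/{n}1.png",a)
    ims.append(cv2.resize(np.clip(a[y:y+h,x:x+w].astype(float)*1.5,0,255).astype(np.uint8),(400,400 if n=="top" else 428),interpolation=cv2.INTER_CUBIC)[:400])
cv2.imwrite("pics/n1.png",np.hstack(ims))
E
```

```text
t: 2.7
eef_pos: [0.6185, -0.0092, 0.1836]
tool_rot: [[-0.97, -0.243, -0.002], [-0.243, 0.97, 0.0], [0.002, 0.001, -1.0]]
force: [-0.2, -0.7, -1.0]
grip_width: 0.0599
grasp_force: 0.0
t 2.7 p [ 0.6185 -0.0092  0.1836] yaw 104.0 tool shift [-0.0019 -0.0024  0.0796] tilt [-0.002  0.   ] j6 -14.9 F [-0.2 -0.7 -1. ] T [-0.02 -0.07 -0.06] w 0.0599 g 0.0
rz 0.0
```

View pics/n1.png

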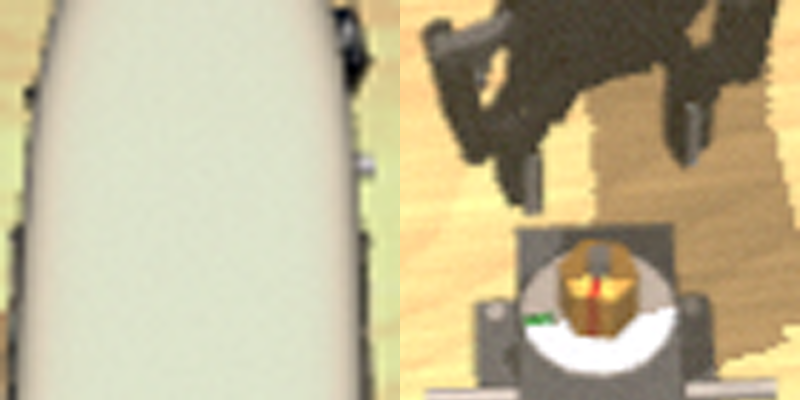

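The scene crop shows the open fingers above the nut, with tips at about (302.8,246.8) and (330.4,238.6). The nut's red line faces the camera, and the top view is hidden by the arm.

In the tool's units: 0.025 m / 0.4 = 0.0625, 0.02 m / 0.4 = 0.05.

```bash
python3 - <<'E'
from h import *
for z in(.166,.171,.176): print(z,plane("scene",(316.6,242.7),z),plane("scene",(302.8,246.8),z),plane("scene",(330.4,238.6),z))
E
python3 inch.py '{"deltas":[[-0.005, -0.005, 0.05, 0, 0, 0, 0.06], [0, 0, 0.0625, 0, 0, 0, 0.06], [0, 0, 0.05, 0, 0, 0, 0.06], [0, 0, 0.03, 0, 0, 0, 0.06], [0, 0, 0, 0, 0, 0, 0.06], [0, 0, 0, 0, 0, 0, 0.06]]}'; python3 go.py .6207 -.0111 .104 104
```

```text
0.166 [ 0.61990387 -0.00616293  0.166     ] [ 0.62771175 -0.03905939  0.166     ] [0.61198001 0.02731304 0.166     ]
0.171 [ 0.62393202 -0.00676226  0.171     ] [ 0.63168834 -0.03944144  0.171     ] [0.61606051 0.02649259 0.171     ]
0.176 [ 0.62796018 -0.0073616   0.176     ] [ 0.63566492 -0.03982349  0.176     ] [0.620141   0.02567213 0.176     ]
t: 3.3
eef_pos: [0.6216, -0.0106, 0.1078]
tool_rot: [[-0.97, -0.245, 0.0], [-0.245, 0.97, -0.0], [-0.0, -0.0, -1.0]]
force: [1.1, -1.0, 0.3]
grip_width: 0.0602
grasp_force: 0.0
t 3.3 p [ 0.6216 -0.0106  0.1078] yaw 104.2 tool shift [ 0.001  -0.0003  0.0038] tilt [ 0. -0.] j6 -15.1 F [ 1.1 -1.   0.3] T [-0.02 -0.07 -0.02] w 0.0602 g 0.0
rz 0.2
```

In the tool's units: 0.003 m / 0.4 = 0.0075, 0.001 m / 0.4 = 0.0025.

```bash
python3 inch.py '{"deltas":[[0.0025, 0, 0.0075, 0, 0, 0, 0.06], [0, 0, 0, 0, 0, 0, 0.02], [0, 0, 0, 0, 0, 0, 0.02], [0, 0, 0, 0, 0, 0, 0.02], [0, 0, 0, 0, 0, 0, 0.02], [0, 0, 0, 0, 0, 0, 0.02]]}' 50; python3 go.py .6207 -.0111 .104 104
```

```text
t: 3.8
eef_pos: [0.6211, -0.0105, 0.1058]
tool_rot: [[-0.969, -0.246, 0.002], [-0.246, 0.969, 0.001], [-0.002, 0.0, -1.0]]
force: [-1.6, 1.6, 6.1]
grip_width: 0.0293
grasp_force: 50.9
t 3.8 p [ 0.6211 -0.0105  0.1058] yaw 104.2 tool shift [ 0.0005 -0.0005  0.0018] tilt [0.002 0.001] j6 -15.2 F [-1.6  1.6  6.1] T [ 0.28  0.29 -0.08] w 0.0293 g 50.9
rz 0.2
```

In the tool's units: -0.001 m / 0.4 = -0.0025, 7 degrees / 180 = 0.0389.

```bash
python3 inch.py '{"deltas":[[0, 0, -0.0025, 0, 0, 0.0278, 0.02], [0, 0, 0, 0, 0, 0.0389, 0.02], [0, 0, 0, 0, 0, 0.0389, 0.02], [0, 0, 0, 0, 0, 0.0389, 0.02], [0, 0, 0, 0, 0, 0.0389, 0.02], [0, 0, 0, 0, 0, 0.0389, 0.02], [0, 0, 0, 0, 0, 0.0389, 0.02]]}'; python3 go.py .6211 -.0105 .104 34;  python3 inch.py '{"deltas":[[0, 0, 0, 0, 0, 0.0333, 0.02], [0, 0, 0, 0, 0, 0.0333, 0.02], [0, 0, 0, 0, 0, 0.0278, 0.02], [0, 0, 0, 0, 0, 0, 0.02], [0, 0, 0, 0, 0, 0, 0.02]]}'; python3 go.py .6211 -.0105 .104 34
```

```text
t: 4.38
eef_pos: [0.6208, -0.0121, 0.1058]
tool_rot: [[-0.837, 0.547, 0.001], [0.547, 0.837, -0.003], [-0.002, -0.002, -1.0]]
force: [-0.7, -3.2, 1.9]
grip_width: 0.0292
grasp_force: 50.5
t 4.38 p [ 0.6208 -0.0121  0.1058] yaw 56.9 tool shift [0.0006 0.0015 0.0018] tilt [ 0.001 -0.003] j6 32.1 F [-0.7 -3.2  1.9] T [-0.61  0.11  0.13] w 0.0292 g 50.5
rz 22.9
t: 4.8
eef_pos: [0.6205, -0.0124, 0.1058]
tool_rot: [[-0.646, 0.763, 0.0], [0.763, 0.646, -0.003], [-0.002, -0.002, -1.0]]
force: [-1.4, -5.1, 3.7]
grip_width: 0.0288
grasp_force: 50.7
t 4.8 p [ 0.6205 -0.0124  0.1058] yaw 40.3 tool shift [0.0011 0.0017 0.0018] tilt [ 0.    -0.003] j6 48.7 F [-1.4 -5.1  3.7] T [-1.08  0.36 -0.12] w 0.0288 g 50.7
rz 6.3
```

In the tool's units: 2 degrees / 180 = 0.0111.

```bash
for k in 1; do python3 inch.py '{"deltas":[[0, 0, 0, 0, 0, 0.0111, 0.02], [0, 0, 0, 0, 0, 0.0111, 0.02], [0, 0, 0, 0, 0, 0, 0.02]]}' >/dev/null; python3 go.py .6211 -.0105 .104 34;python3 inch.py '{"deltas":[[0, 0, 0, 0, 0, 0.0111, 0.02], [0, 0, 0, 0, 0, 0, 0.02]]}' >/dev/null; python3 go.py .6211 -.0105 .104 34; python3 inch.py '{"deltas":[[0, 0, 0, 0, 0, 0.0111, 0.02], [0, 0, 0, 0, 0, 0, 0.02]]}' >/dev/null; python3 go.py .6211 -.0105 .104 34; done
python3 - <<'E'
from h import *
a=ctrl.grab_frame("scene")[:,:,::-1];cv2.imwrite("pics/s2.png",a)
E
```

```text
t 5.05 p [ 0.6204 -0.0125  0.1058] yaw 36.2 tool shift [0.0012 0.0018 0.0018] tilt [ 0.    -0.003] j6 52.7 F [-2.3 -5.9  3.9] T [-1.14  0.41 -0.11] w 0.0289 g 50.8
rz 2.2
t 5.22 p [ 0.6203 -0.0126  0.1058] yaw 34.3 tool shift [0.0013 0.0018 0.0018] tilt [ 0.    -0.003] j6 54.7 F [-2.4 -6.2  3.6] T [-1.14  0.44  0.21] w 0.0289 g 50.8
rz 0.3
t 5.38 p [ 0.6202 -0.0125  0.1058] yaw 32.3 tool shift [0.0013 0.0018 0.0018] tilt [-0.    -0.003] j6 56.6 F [-2.8 -5.2  3.8] T [-1.25  0.49  0.56] w 0.0288 g 51.6
rz -1.7
```

In the tool's units: 2 degrees / 180 = 0.0111.

```bash
python3 inch.py '{"deltas":[[0, 0, 0, 0, 0, 0.0111, 0.02], [0, 0, 0, 0, 0, 0, 0.02], [0, 0, 0, 0, 0, 0, 0.02]]}' >/dev/null; python3 go.py .6211 -.0105 .104 34; python3 inch.py '{"deltas":[[0, 0, 0, 0, 0, 0, 0.06], [0, 0, 0, 0, 0, 0, 0.06], [0, 0, 0, 0, 0, 0, 0.06], [0, 0, -0.075, 0, 0, 0, 0.06], [0, 0, -0.075, 0, 0, 0, 0.06], [0, 0, -0.1, 0, 0, 0, 0.06], [0, 0, 0, 0, 0, 0, 0.06]]}'
python3 go.py .574 .255 .21 91
python3 - <<'E'
from h import *
a=ctrl.grab_frame("scene")[:,:,::-1];cv2.imwrite("pics/s3.png",a)
x,y,w,h=280,210,70,75
cv2.imwrite("pics/n3.png",cv2.resize(np.clip(a[y:y+h,x:x+w].astype(float)*1.5,0,255).astype(np.uint8),(490,525),interpolation=cv2.INTER_CUBIC))
E
```

```text
t 5.68 p [ 0.6202 -0.0126  0.1058] yaw 30.5 tool shift [0.0013 0.0018 0.0018] tilt [-0.    -0.004] j6 58.4 F [-2.7 -6.9  4.7] T [-1.35  0.53  1.5 ] w 0.0291 g 54.2
rz -3.5
t: 6.27
eef_pos: [0.6246, -0.0104, 0.214]
tool_rot: [[-0.504, 0.863, 0.014], [0.863, 0.504, 0.001], [-0.007, 0.013, -1.0]]
force: [2.2, -0.1, 1.2]
grip_width: 0.0596
grasp_force: 0.0
t 6.27 p [ 0.6246 -0.0104  0.214 ] yaw 30.3 tool shift [0.2547 0.0901 0.0034] tilt [0.014 0.001] j6 58.7 F [ 2.2 -0.1  1.2] T [-0.05 -0.11  0.05] w 0.0596 g 0.0
rz -60.7
```

View pics/n3.png

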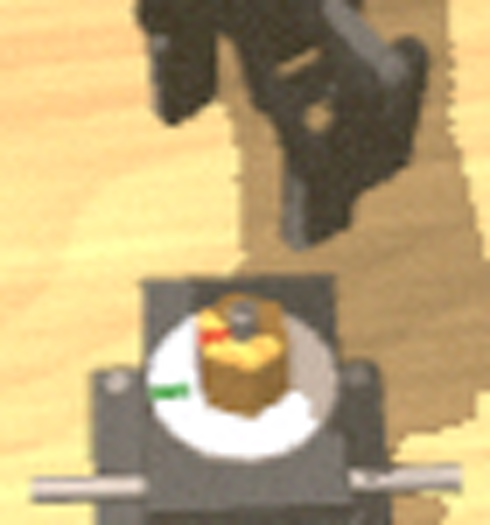

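The red line now lies on the nut's left side at crop (212,336), which is about (310.3,258). The green mark is at (304,266), so I'm checking that the two angles agree.

```bash
python3 - <<'E'
from h import *
im=cv2.imread("pics/s3.png").astype(float);x0,y0,x1,y1=298,242,333,285
b,g,r=np.moveaxis(im[y0:y1,x0:x1],2,0);yy,xx=np.mgrid[y0:y1,x0:x1]
a=(.6186,-.0111)
for k,w,z in(("grn",g-np.maximum(r,b),.083),("red",np.where(r>60,r-np.maximum(g,b)*1.6,0),.111)):
    w=np.clip(w-8,0,None);c=((xx*w).sum()/w.sum(),(yy*w).sum()/w.sum())
    d=plane("scene",c,z)[:2]-a;print(k,np.round(c,2),round(np.hypot(*d),4),np.degrees(np.arctan2(d[1],d[0])))
E
python3 go.py .574 .255 .21 91
```

```text
grn [303.72 265.49] 0.0262 -87.26244190244157
red [310.19 257.48] 0.01 -89.11565727568124
t 6.32 p [ 0.6237 -0.0103  0.2108] yaw 30.3 tool shift [0.2542 0.0909 0.0004] tilt [0.011 0.001] j6 58.7 F [ 0.3 -0.3 -0.8] T [ 0.01 -0.   -0.06] w 0.0602 g 0.0
rz -60.7
```

In the tool's units: 0.0363 m / 0.4 = 0.0908, 0.013 m / 0.4 = 0.0325, -7 degrees / 180 = -0.0389.

```bash
python3 inch.py '{"deltas":[[0.0908, 0.0325, 0, 0, 0, 0, 0.045], [0.0908, 0.0325, 0, 0, 0, 0, 0.045], [0.0908, 0.0325, 0, 0, 0, 0, 0.045], [0.0908, 0.0325, 0, 0, 0, 0, 0.045], [0.0908, 0.0325, 0, 0, 0, 0, 0.045], [0.0908, 0.0325, 0, 0, 0, 0, 0.045], [0.0908, 0.0325, 0, 0, 0, -0.0333, 0.045], [0, 0, 0, 0, 0, -0.0389, 0.045]]}'>/dev/null; python3 inch.py '{"deltas":[[0, 0, 0, 0, 0, -0.0389, 0.045], [0, 0, 0, 0, 0, -0.0389, 0.045], [0, 0, 0, 0, 0, -0.0389, 0.045], [0, 0, 0, 0, 0, -0.0389, 0.045], [0, 0, 0, 0, 0, -0.0389, 0.045], [0, 0, 0, 0, 0, -0.0389, 0.045], [0, 0, 0, 0, 0, -0.0317, 0.045], [0, 0, 0, 0, 0, 0, 0.045]]}'>/dev/null
python3 inch.py '{"deltas":[[0, 0, 0, 0, 0, 0, 0.045]]}'
python3 go.py .5737 .2553 .107 91
```

```text
t: 7.73
eef_pos: [0.5707, 0.2546, 0.2042]
tool_rot: [[-1.0, -0.014, -0.002], [-0.014, 1.0, -0.0], [0.002, -0.0, -1.0]]
force: [0.8, 0.2, -0.7]
grip_width: 0.0449
grasp_force: 0.0
t 7.73 p [0.5707 0.2546 0.2042] yaw 90.8 tool shift [-0.0031  0.0007  0.0972] tilt [-0.002 -0.   ] j6 23.2 F [ 0.8  0.2 -0.7] T [ 0.01 -0.04  0.03] w 0.0449 g 0.0
rz -0.2
```

In the tool's units: 0.03 m / 0.4 = 0.075, 0.025 m / 0.4 = 0.0625.

```bash
python3 inch.py '{"deltas":[[-0.0075, 0.0018, 0.075, 0, 0, 0, 0.045], [0, 0, 0.075, 0, 0, 0, 0.045], [0, 0, 0.0625, 0, 0, 0, 0.045], [0, 0, 0.03, 0, 0, 0, 0.045], [0, 0, 0, 0, 0, 0, 0.045], [0, 0, 0, 0, 0, 0, 0.045]]}'>/dev/null
python3 go.py .5737 .2553 .106 91
python3 - <<'E'
from h import *
a=ctrl.grab_frame("scene")[:,:,::-1];cv2.imwrite("pics/s4.png",a)
x,y,w,h=370,180,90,90
cv2.imwrite("pics/n4.png",cv2.resize(np.clip(a[y:y+h,x:x+w].astype(float)*1.7,0,255).astype(np.uint8),(540,540),interpolation=cv2.INTER_CUBIC))
E
```

```text
t 8.23 p [0.5735 0.2551 0.1073] yaw 90.9 tool shift [-0.0002  0.0002  0.0013] tilt [-0.002 -0.001] j6 23.1 F [-0.2  0.1  0.1] T [-0.    0.05  0.01] w 0.0452 g 0.0
rz -0.1
```

View pics/n4.png

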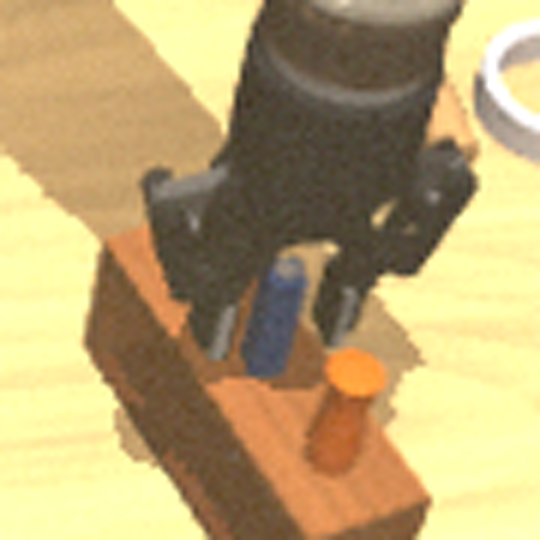

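The stylus stands centred between the open fingers at crop (275,315), and the pick and driver are clear. I'll close on it and lift.

In the tool's units: 0.001 m / 0.4 = 0.0025.

```bash
python3 inch.py '{"deltas":[[0, 0, 0.0025, 0, 0, 0, 0.0], [0, 0, 0, 0, 0, 0, 0.0], [0, 0, 0, 0, 0, 0, 0], [0, 0, 0, 0, 0, 0, 0], [0, 0, 0, 0, 0, 0, 0], [0, 0, 0, 0, 0, 0, 0]]}' 70 >/dev/null
python3 go.py .5737 .2553 .25 91
python3 inch.py '{"deltas":[[0, 0, -0.025, 0, 0, 0, 0], [0, 0, -0.05, 0, 0, 0, 0], [0, 0, -0.075, 0, 0, 0, 0], [0, 0, -0.075, 0, 0, 0, 0], [0, 0, -0.075, 0, 0, 0, 0], [0, 0, -0.075, 0, 0, 0, 0], [0, 0, 0, 0, 0, 0, 0], [0, 0, 0, 0, 0, 0, 0]]}'>/dev/null
python3 go.py .5137 -.2262 .25 91
python3 - <<'E'
from h import *
ims=[]
for n in("scene","top"):
    a=ctrl.grab_frame(n)[:,:,::-1];cv2.imwrite(f"pics/{n}5.png",a)
a=cv2.imread("pics/scene5.png")
x,y,w,h=365,120,100,120
cv2.imwrite("pics/n5.png",cv2.resize(np.clip(a[y:y+h,x:x+w].astype(float)*1.7,0,255).astype(np.uint8),(500,600),interpolation=cv2.INTER_CUBIC))
E
```

```text
t 8.78 p [0.5752 0.2557 0.109 ] yaw 90.9 tool shift [ 0.0011 -0.0002 -0.141 ] tilt [0.003 0.001] j6 23.1 F [-0.1 -0.4  6.4] T [-0.02  0.03  0.  ] w 0.0153 g 68.5
rz -0.1
t 9.45 p [0.5751 0.2557 0.26  ] yaw 90.9 tool shift [ 0.0691 -0.4808  0.0088] tilt [0.004 0.002] j6 23.1 F [ 0.5 -1.4 -0.4] T [-0.02  0.01 -0.02] w 0.0153 g 68.8
rz -0.1
```

View pics/n5.png

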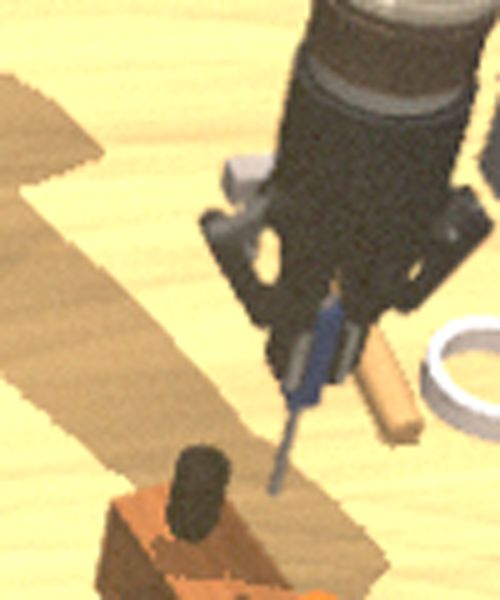

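The stylus is held and lifted clear of the stand, with its pin tip at about (419.2,217.6) in scene.

```bash
python3 - <<'E'
from h import *
P=np.array([.5751,.2557,.16])
print("tip expect",proj("scene",P),"on plane",plane("scene",(419.2,217.6),.16))
for dz in(.066,.126): print(dz,proj("scene",P+[0,0,dz]))
print("handle underside seen",(365+303/5-.4,120+403/5-.4))
print("top cam tip",proj("top",P))
E
```

```text
tip expect [419.50376274 219.15326127] on plane [0.5699778  0.25652904 0.16      ]
0.066 [424.6327313  200.20996875]
0.126 [429.69219456 181.36008079]
handle underside seen (425.20000000000005, 200.2)
top cam tip [252.1281676  162.74365914]
```

In the tool's units: -0.037 m / 0.4 = -0.0925, -0.02 m / 0.4 = -0.05.

```bash
python3 inch.py '{"deltas":[[0.0075, -0.05, 0, 0, 0, 0, 0], [0.0125, -0.0925, 0, 0, 0, 0, 0], [0.0125, -0.0925, 0, 0, 0, 0, 0], [0.0125, -0.0925, 0, 0, 0, 0, 0], [0.0125, -0.0925, 0, 0, 0, 0, 0], [0.0125, -0.0925, 0, 0, 0, 0, 0], [0.0125, -0.0925, 0, 0, 0, 0, 0], [0.0125, -0.0925, 0, 0, 0, 0, 0]]}'>/dev/null; python3 inch.py '{"deltas":[[0.0125, -0.0925, 0, 0, 0, 0, 0], [0.0125, -0.0925, 0, 0, 0, 0, 0], [0.0125, -0.0925, 0, 0, 0, 0, 0], [0.0125, -0.0925, 0, 0, 0, 0, 0], [0.015, -0.0925, 0.05, 0, 0, 0, 0], [0.0125, -0.0925, 0.05, 0, 0, 0, 0], [0.005, -0.0425, 0.05, 0, 0, 0, 0], [0, 0, 0, 0, 0, 0, 0]]}'>/dev/null; python3 inch.py '{"deltas":[[0, 0, 0, 0, 0, 0, 0], [0, 0, 0, 0, 0, 0, 0]]}'; python3 go.py .5162 -.2262 .178 91
```

```text
t: 11.05
eef_pos: [0.5112, -0.2617, 0.1971]
tool_rot: [[-1.0, -0.016, -0.002], [-0.016, 1.0, 0.002], [0.002, 0.002, -1.0]]
force: [0.1, 0.9, -0.6]
grip_width: 0.0149
grasp_force: 68.8
t 11.05 p [ 0.5112 -0.2617  0.1971] yaw 90.9 tool shift [-0.0057  0.0354  0.0192] tilt [-0.002  0.002] j6 -28.1 F [ 0.1  0.9 -0.6] T [-0.02  0.01 -0.01] w 0.0149 g 68.8
rz -0.1
```

In the tool's units: 0.018 m / 0.4 = 0.045, 0.012 m / 0.4 = 0.03.

```bash
python3 inch.py '{"deltas":[[-0.0075, 0.045, 0, 0, 0, 0, 0], [-0.0068, 0.0435, 0, 0, 0, 0, 0], [0, 0, 0.03, 0, 0, 0, 0], [0, 0, 0, 0, 0, 0, 0], [0, 0, 0, 0, 0, 0, 0]]}' >/dev/null; python3 go.py .5162 -.2262 .178 91
python3 - <<'E'
from h import *
a=ctrl.grab_frame("scene")[:,:,::-1];cv2.imwrite("pics/s6.png",a)
x,y,w,h=195,195,60,60
cv2.imwrite("pics/n6.png",cv2.resize(np.clip(a[y:y+h,x:x+w].astype(float)*1.6,0,255).astype(np.uint8),(600,600),interpolation=cv2.INTER_CUBIC))
o=ctrl.get_obs();p=o["eef_pos"]+[-.0015,0,-.1]
print("tip px",proj("scene",p),"tip at cover",proj("scene",[p[0],p[1],.07]),"underside",proj("scene",p+[0,0,.066]))
E
```

```text
t 11.47 p [ 0.5171 -0.2255  0.1866] yaw 91.1 tool shift [ 0.0009 -0.0007  0.0086] tilt [-0.  0.] j6 -24.6 F [ 0.5 -0.  -0.1] T [ 0.    0.03 -0.  ] w 0.015 g 68.8
rz 0.1
tip px [225.85938344 239.54919455] tip at cover [226.82498628 243.69444546] underside [221.87661169 222.3649576 ]
```

View pics/n6.png

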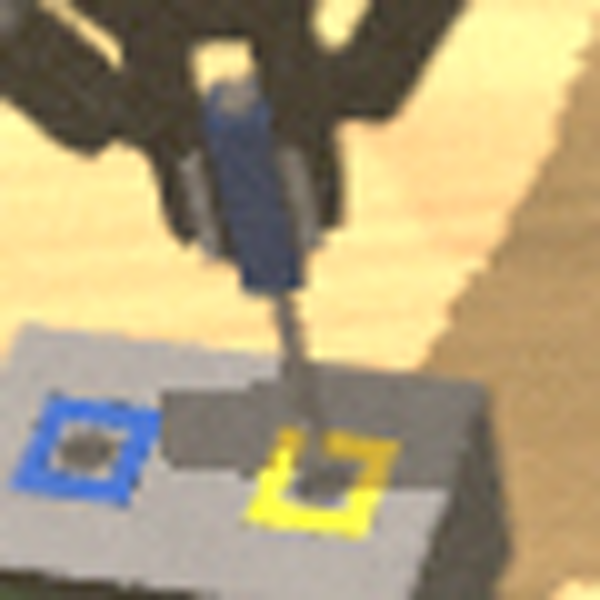

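The pin tip sits just above the yellow-framed hole at crop (318,452), with the hole centred at (323,480). A 1.5 mm shift toward -x centres it before I go down.

```bash
python3 inch.py '{"deltas":[[0.0038, -0.0013, 0.0125, 0, 0, 0, 0], [0, 0, 0.0175, 0, 0, 0, 0], [0, 0, 0.015, 0, 0, 0, 0], [0, 0, 0, 0, 0, 0, 0]]}' >/dev/null; python3 go.py .5155 -.226 .15 91;  python3 inch.py '{"deltas":[[0, 0, 0.0175, 0, 0, 0, 0], [0, 0, 0.0175, 0, 0, 0, 0], [0, 0, 0.0125, 0, 0, 0, 0], [0, 0, 0, 0, 0, 0, 0], [0, 0, 0, 0, 0, 0, 0]]}' >/dev/null; python3 go.py .5155 -.226 .15 91
```

```text
t 11.85 p [ 0.5142 -0.2274  0.1662] yaw 90.9 tool shift [-0.0014  0.0013  0.0162] tilt [-0.003  0.001] j6 -24.7 F [-0.3  0.1 -0.2] T [-0.01 -0.01  0.02] w 0.015 g 68.8
rz -0.1
t 12.27 p [ 0.5149 -0.2274  0.1484] yaw 90.9 tool shift [-0.0006  0.0014 -0.0016] tilt [-0.001  0.001] j6 -24.7 F [ 0.1 -0.  -0.2] T [-0.   -0.01  0.04] w 0.0151 g 68.8
rz -0.1
```

Units first: shifts go in shares of 400 mm and turns go in shares of 180 degrees. So 0.002 m / 0.4 = 0.005, 0.0012 m / 0.4 = 0.003.

```bash
python3 inch.py '{"deltas":[[-0.0013, 0.003, 0.005, 0, 0, 0, 0], [0, 0, 0.005, 0, 0, 0, 0], [0, 0, 0, 0, 0, 0, 0]]}' >/dev/null; python3 go.py .5155 -.226 .139 91; python3 inch.py '{"deltas":[[0, 0, 0.005, 0, 0, 0, 0], [0, 0, 0.005, 0, 0, 0, 0], [0, 0, 0, 0, 0, 0, 0], [0, 0, 0, 0, 0, 0, 0]]}' >/dev/null; python3 go.py .5155 -.226 .139 91; python3 inch.py '{"deltas":[[0, 0, 0.0025, 0, 0, 0, 0], [0, 0, 0.0025, 0, 0, 0, 0], [0, 0, 0, 0, 0, 0, 0], [0, 0, 0, 0, 0, 0, 0]]}' >/dev/null; python3 go.py .5155 -.226 .139 91
```

```text
t 12.52 p [ 0.5161 -0.2263  0.1451] yaw 90.9 tool shift [0.0006 0.0003 0.0061] tilt [ 0.001 -0.   ] j6 -24.6 F [ 0.3 -0.8 -0.6] T [ 0.03 -0.   -0.04] w 0.015 g 69.0
rz -0.1
t 12.85 p [ 0.5162 -0.2264  0.1416] yaw 90.9 tool shift [0.0007 0.0004 0.0026] tilt [ 0.001 -0.   ] j6 -24.6 F [-0.2  1.2  3. ] T [0.14 0.01 0.06] w 0.015 g 69.2
rz -0.1
t 13.18 p [ 0.5161 -0.2264  0.1394] yaw 90.9 tool shift [0.0006 0.0004 0.0004] tilt [ 0.001 -0.   ] j6 -24.6 F [0.6 0.5 5.3] T [ 0.16 -0.08 -0.01] w 0.0151 g 69.4
rz -0.1
```

In the tool's units: 0.001 m / 0.4 = 0.0025.

```bash
for k in 1; do python3 inch.py '{"deltas":[[0, 0, 0.0025, 0, 0, 0, 0], [0, 0, 0.0025, 0, 0, 0, 0], [0, 0, 0, 0, 0, 0, 0]]}' >/dev/null; python3 go.py .5155 -.226 .139 91; python3 inch.py '{"deltas":[[0, 0, 0.0025, 0, 0, 0, 0], [0, 0, 0, 0, 0, 0, 0], [0, 0, 0, 0, 0, 0, 0]]}' >/dev/null; python3 go.py .5155 -.226 .139 91; done
```

```text
t 13.43 p [ 0.5163 -0.2265  0.1386] yaw 90.9 tool shift [ 0.0008  0.0005 -0.0004] tilt [ 0.002 -0.001] j6 -24.6 F [-1.6  1.5 10.8] T [ 0.44  0.5  -0.03] w 0.0151 g 70.5
rz -0.1
t 13.68 p [ 0.5164 -0.2265  0.1385] yaw 90.9 tool shift [ 0.0009  0.0005 -0.0005] tilt [ 0.003 -0.001] j6 -24.6 F [-1.7  2.2 15.6] T [0.56 0.77 0.04] w 0.0155 g 71.0
rz -0.1
```

```bash
python3 inch.py '{"deltas":[[0, 0, 0, 0, 0, 0, 0], [0, 0, 0, 0, 0, 0, 0], [0, 0, 0, 0, 0, 0, 0], [0, 0, 0, 0, 0, 0, 0], [0, 0, 0, 0, 0, 0, 0], [0, 0, 0, 0, 0, 0, 0]]}' >/dev/null; python3 go.py .5155 -.226 .139 91
python3 - <<'E'
from h import *
a=ctrl.grab_frame("scene")[:,:,::-1];cv2.imwrite("pics/s7.png",a)
cv2.imwrite("pics/n7.png",cv2.resize(np.clip(a[195:295,180:340].astype(float)*1.6,0,255).astype(np.uint8),(800,500),interpolation=cv2.INTER_CUBIC))
E
```

```text
t 14.18 p [ 0.5164 -0.2265  0.1385] yaw 90.9 tool shift [ 0.0009  0.0005 -0.0005] tilt [ 0.003 -0.001] j6 -24.6 F [-2.6  2.3 15.6] T [0.55 0.87 0.06] w 0.0153 g 71.0
rz -0.1
```

View pics/n7.png

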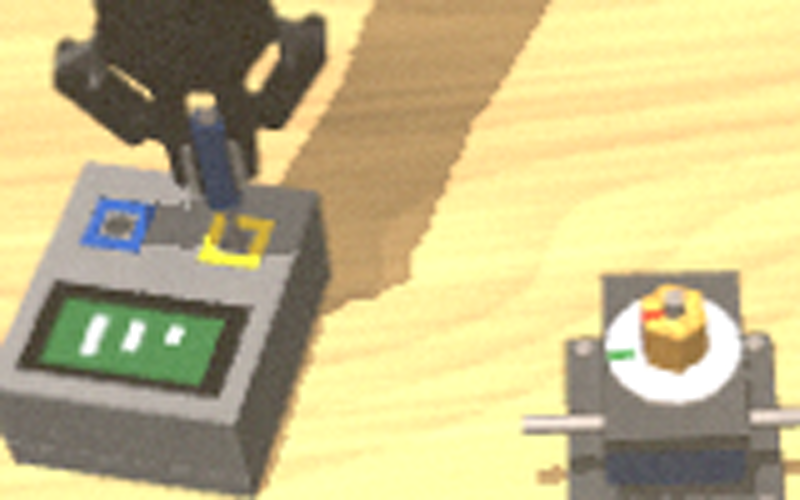

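The pin is down in the yellow-framed hole at crop (237,225) with the handle upright. The nut's red line at (650,314) still points at the green mark, and the push is steady at 15.6 N.

```bash
python3 -c "
from station import ctrl
print(ctrl.hand_in())"
```

```text
the job is handed in; nothing more can be done
None
```

The job is handed in at about 14 s: the clamp nut is tight with its red line at the green mark, and the gripped stylus is upright in the yellow-framed hole, holding the calibration button down at its stop with about 15.6 N.

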